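Index the filling turntable and tip the hexagon bars into the open bin

ROBOT

A 6-joint arm with a two-finger parallel gripper is mounted at the origin on the work surface. World frame = base frame: x ahead of the robot, y to its left, z up, the work surface at z = 0. Lengths are in m, angles in rad, forces in N, time in s.
With the tool pointing down it reaches from about 0.35 to 0.975 m from the base axis. Payload 4.9 kg.
Tool frame: the origin (TCP) lies at the very end of the fingers, on their centre line; the grasp point (between the pads) lies behind it (manip.pinch_z is the y of the grasp point in the tool frame, in m); y points along the fingers, x is the direction in which the jaws open and shut, and the axes are right-handed (so a half turn about y gives the same grasp; the last joint's range is limited). The gripper opens to 85 mm and grips with 20 to 120 N. Pads are 22 mm wide; open, the fingers measure 114 mm over their backs; the gripper's body (76 mm by 85 mm) begins 54 mm behind the grasp point. The pads swing forward as they close: fully open they stand 13 mm farther back than shut.
Start: joints at [1.041, 0.053, 1.613, -0, 1.476, -0.119], TCP at [0.25, 0.573, 0.231] pointing down, gripper open.
Joint ranges: [-3.01, 3.01], [-1.01, 2.22], [0.06, 2.58], [-1.02, 4.17], [0.09, 2.62], [-3.14, 3.14]. Speed limits (rad/s): [2.57, 2.57, 3.14, 3.14, 3.14, 3.14].

INTERFACE

Orientations are given as a unit quaternion [w, x, y, z].
In Python, from plant import manip gives the robot as it stands.
- The arm moves only by the tool drive_tool, never from a script. Its argument "motion" is a list of rows, each a list of 3 entries, a list of its own where there are three numbers: the shift along the tool's x, y, z in units of 25 mm (1.0 is 25 mm), then the turn, a rotation vector about the tool's x, y, z in units of 5 degrees (1.0 is 5 degrees), then the closure, from -1 (fully open) to 1 (shut). A call has 1 to 12 rows; each row shifts and turns the commanded pose from where the row before left it, along the tool's axes as they then stand; what a row does not reach is not made up. A row lasts 1/10 s, in which the tool goes at most 50 mm and 8.59 degrees, less where a joint would pass 70% of its speed; a pose out of reach is approached as far as the arm can. A call is refused whole if a number of a shift passes 1 or a number of a turn 1, either way. A call with a gripper value outside its range is refused whole. The fingers move at their own pace and stop on an object; the grip force is fixed at half the most. Time passes only in rows, so rows that do not move let the fingers close. It gives the time, the measured TCP pose, the force and the opening at its end, in the units of the state.
- manip.state(): the state, without advancing time (a new reading comes with each control period).
- manip.grab_frame(name): name is "scene" or "top"; returns a dict with "img" (480x640x3 uint8, blue, green, red), "range_z" (480x640 float32, m along the optical axis (not along the pixel's ray), 0 where there is no reading), "camera_matrix" (3x3 intrinsics, pixels), "world_from_camera" (4x4, takes a point from camera to world coordinates). Camera axes: x right, y down, z forward; pixel columns grow to the right and rows downward; lengths in m; the calibration is good to about 2 mm. A picture is of the moment at which its call begins.
- manip.job_done(): hands the job in, once; it reports no verdict.
The state is a dict: "time": time; "joint_pos": joint angles; "joint_vel": joint speeds; "joint_efforts": joint torques, N m; "tool_pos": TCP position; "tool_rot": TCP orientation; "contact_force": force on the tool from outside, world axes, zero at the start; "ft_torque": the same for the moment, N m; "gripper_width": opening from 0.0 (shut) to 1.0 (fully open).
Only numpy, scipy, OpenCV 4.12 (cv2) and the standard library are available. Lean on these libraries where they do the work, as an engineer would, in place of code of your own. Each camera call takes 0.05 s, during which the arm holds its last target. There are 200 camera calls.

TASK

Turn the turntable until its one open bin (the other three have lids) clicks to rest under the lip of the tipping tray. Then lift the tray's handle to tip both hexagon bars from the front bay into that bin, keeping the two round rods in the rear bay, and lower the tray back onto its rest; spill nothing and leave the hammer, can and wood block alone.

Things in the scene. Friction and masses are not known exactly. Their poses are not given: they have to be found in the camera images.
- station: The filling station, fixed to the bench: a steel foot plate with a turntable and a twin-bay tipping tray. Origin: on the turntable's vertical axis, at bench height. Its y axis points from the turntable's axis towards the tray; z up.
- turntable (a joint): Angle of the aluminium turntable (disc 370 mm across, top 40 mm above the bench), rad, counter-clockwise from above; turns freely either way, any number of turns. A spring detent pulls it to the nearest multiple of pi/2 (0.4 N m just beside a stop, fading to none half-way between stops). At 0 or any whole turn the open bin is under the tray's lip; it starts in one of the other three stops.
- open_bin (a point): Centre of the open bin's inner floor, 44 mm above the bench (inside 100 mm wide x 92 mm radially x 44 mm deep; y axis outwards). The turntable carries four sheet-steel bins, 90 degrees apart, 108 x 100 x 48 mm, centred 105 mm from the axis, rims 88 mm above the bench; the other three have flat lids, top 93 mm, with a 6 mm low grip.
- drop_point (a point): Fixed point of the station, 105 mm from the turntable's axis towards the tray, 44 mm above the bench: where open_bin stands when the bin is under the tray's lip.
- post0 (a point): Upright black round post on the turntable, 22 mm across, from 40 to 100 mm above the bench, 160 mm from the axis, half-way between two bins; this point is on its centre line, 80 mm above the bench. Push or grip it to turn the table.
- post1 (a point): Upright black round post on the turntable, 22 mm across, from 40 to 100 mm above the bench, 160 mm from the axis, half-way between two bins; this point is on its centre line, 80 mm above the bench. Push or grip it to turn the table.
- post2 (a point): Upright black round post on the turntable, 22 mm across, from 40 to 100 mm above the bench, 160 mm from the axis, half-way between two bins; this point is on its centre line, 80 mm above the bench. Push or grip it to turn the table.
- post3 (a point): Upright black round post on the turntable, 22 mm across, from 40 to 100 mm above the bench, 160 mm from the axis, half-way between two bins; this point is on its centre line, 80 mm above the bench. Push or grip it to turn the table.
- tray (a joint): Tilt of the steel twin-bay tray, rad: 0 level on its rest, grows up to 1.9 as the handle end is lifted and the front lip dips towards the turntable; its weight brings it back down (about 4 N at the handle). The hexagon bars roll out of the front bay by about 0.8; the rods stay in the rear bay to about 1.5 and fall out beyond.
- tray_pivot (a point): Centre of the tray's level hinge axis, which runs along the station's x axis, 165 mm from the turntable's axis, 115 mm above the bench.
- handle (a point): Centre of the tray's handle: a round black bar 14 mm thick, 92 mm long, parallel to the hinge, carried on two arms at its ends behind and above the tray's rear wall (about 40 mm clear of it). At tilt 0 it lies 148 mm behind the pivot (station +y) and 75 mm above it, and it moves with the tray on a circle about the pivot.
- rear_bay (a point): Centre of the rear bay's floor (bay 64 mm along the tray, 86 mm wide; the divider in front of it is 42 mm high). Axes are the tray's: x along the hinge, y to the handle end. The front bay, from the divider to the lip, has a floor that rises 15 degrees to an open lip 35 mm in front of the pivot; side walls 45 mm high.
- hex0_center (a point): Centre of a hexagon steel bar, 24 mm across flats, 70 mm long (its x axis), 0.22 kg; starts in the front bay.
- hex1_center (a point): Centre of a hexagon steel bar, 24 mm across flats, 70 mm long (its x axis), 0.22 kg; starts in the front bay.
- rod0_center (a point): Centre of a round steel rod, 22 mm across, 70 mm long (its x axis), 0.19 kg; starts in the rear bay.
- rod1_center (a point): Centre of a round steel rod, 22 mm across, 70 mm long (its x axis), 0.19 kg; starts in the rear bay.
- hex0: The first hexagon bar (origin at its centre).
- hex1: The second hexagon bar (origin at its centre).
- rod0: The first round rod (origin at its centre).
- rod1: The second round rod (origin at its centre).
- hammer: Bystander: hammer lying on the bench. Leave alone.
- can: Bystander: plain metal can, 60 mm across, 150 mm high. Leave alone.
- offcut: Bystander: wood block 120 x 70 x 40 mm. Leave alone.
Things that resemble listed ones, but are neither listed nor needed, are in the scene too. What is shaped like the hex0 but pink is not meant.

How it is judged:
By the outcome, as a careful person would: the job done as asked, in the order asked, and still so for the second after the job is handed in, with the robot touching nothing.
It also fails if it takes over 72 s, if anything falls off the work surface, if the arm or the gripper's body presses on something with over 40 N, if the wrist force passes 120 N, or if a joint passes its speed limit or range.

## Working session

There is one attempt and no reset: what is moved stays moved. The work goes in short steps, Python scripts to look and compute and a tool call to move; the robot and the scene stay as the last step left them, time stands still between calls to the robot, and variables do not carry over. Pictures are saved under pics/ and viewed, about 8 in all and at most 12, crops included, and the job is handed in when it is done.

Besides the shell and the picture viewer there is one more tool, called after ">>>" as a command line: name --argument value ..., lists and objects as JSON in quotes. drive_tool: Moves the arm, as the interface text tells. Its arguments: {"type":"object","properties":{"motion":{"type":"array","items":{"type":"array"}}},"required":["motion"]}

```bash
ls; mkdir -p pics
cat > h.py <<'E'
import numpy as np,cv2
from plant import manip
from scipy.spatial.transform import Rotation as R
def grab(n):
    f=manip.grab_frame(n); K=np.array(f["camera_matrix"]);T=np.array(f["world_from_camera"]);z=f["range_z"]
    v,u=np.mgrid[:480,:640]
    P=np.stack([(u-K[0,2])/K[0,0]*z,(v-K[1,2])/K[1,1]*z,z],-1)@T[:3,:3].T+T[:3,3]
    P[z==0]=np.nan
    return f["img"],P,K,T
def proj(p,K,T):
    c=(np.asarray(p)-T[:3,3])@T[:3,:3]; return (K@c)[:2]/c[2]
E
python3 - <<'E'
from h import *
print(manip.state(), manip.pinch_z)
for n in("scene","top"):
    im,P,K,T=grab(n);cv2.imwrite(f"pics/{n}0.png",im);np.savez(f"{n}0.npz",im=im,P=P,K=K,T=T);print(n,T[:3,3])
E
```

```text
pics
{'time': 0.0, 'joint_pos': array([ 1.04099680e+00,  5.33252713e-02,  1.61429996e+00,  2.22356114e-05,
        1.47599817e+00, -1.19036106e-01]), 'joint_vel': array([-1.66539967e-05, -7.59164297e-05,  6.13607705e-04,  4.34632788e-06,
        2.39604093e-03, -4.77629137e-04]), 'joint_efforts': array([ 2.46590374e-03, -3.93664169e+01, -3.70183182e+01,  1.12190696e-04,
        7.01955709e-03,  2.26301222e-05]), 'tool_pos': array([0.24926529, 0.5724614 , 0.23007904]), 'tool_rot': array([-0.59114978,  0.59177451,  0.38687383, -0.38816686]), 'contact_force': array([-0.55688075,  0.26278574,  0.85374721]), 'ft_torque': array([-0.03444088,  0.03469164,  0.0337303 ]), 'gripper_width': 0.9999646571872386} -0.0187
scene [1.00542271 0.9085004  1.10361897]
top [ 0.38231481 -0.0582867   1.15865683]
```

View pics/scene0.png

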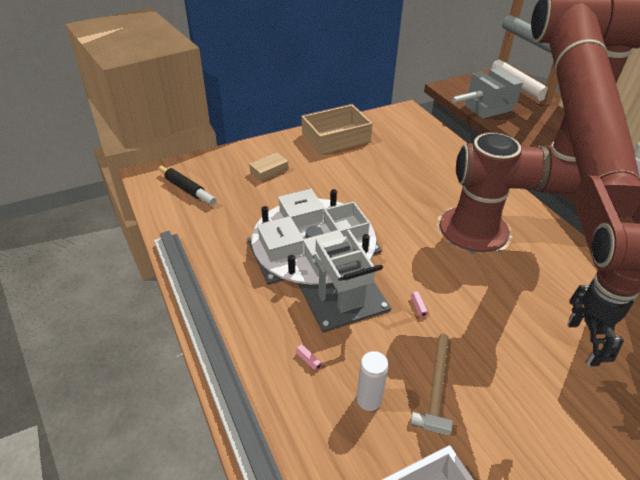

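View pics/top0.png

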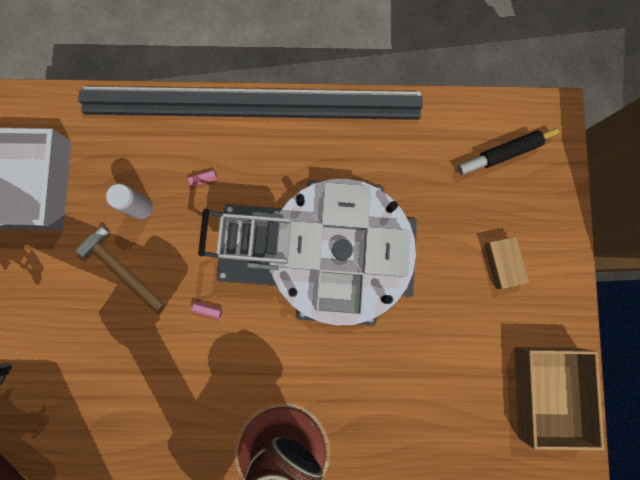

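The scene view shows the station in mid-bench with its tray towards the camera. In the top view the axis is near (342,250), the tray is to the left with its handle at (205,232), and the open bin is at the bottom (340,292). The posts are at (300,200), (392,206), (387,299) and (293,292). The bin therefore needs a quarter turn clockwise as seen from above.

Run:
```python
from h import *
d=np.load("top0.npz");P=d["P"];im=d["im"].astype(int);print("post/handle pts")
dark=im.max(-1)<60
def blob(u,v,r,z0,z1):
    s=np.zeros((480,640),bool);s[v-r:v+r+1,u-r:u+r+1]=1
    s&=dark&(P[...,2]>z0)&(P[...,2]<z1);q=P[s];return q.mean(0).round(4),np.ptp(q,axis=0).round(3),len(q)
po=[]
for u,v in((300,200),(392,206),(387,299),(293,292)):
    b=blob(u,v,12,.09,.115);print(b);po.append(b[0])
po=np.array(po);c=po.mean(0);print("axis",c,np.linalg.norm(po-c,axis=1), np.degrees(np.arctan2(*(po-c)[:,1::-1].T)))
s=np.zeros((480,640),bool);s[200:270,190:225]=1
s&=(P[...,2]>.17)&(P[...,2]<.22)&dark;q=P[s]
print("handle",q.mean(0),np.ptp(q,axis=0),len(q)); 
# bar only
v=q-q.mean(0);print(np.linalg.svd(v[:,:2],full_matrices=False)[2]); print(np.percentile(q[:,2],[5,50,95]))
for n,(u,v) in dict(can=(122,196),hammerhead=(92,243),hamend=(160,307),pink1=(203,178),pink2=(207,311),open=(340,292),lid=(300,245)).items(): print(n,P[v,u].round(3))
```

```text
post/handle pts
(array([ 0.6103, -0.0368,  0.0984]), array([0.019, 0.017, 0.013]), 53)
(array([ 0.5967, -0.2601,  0.0983]), array([0.017, 0.016, 0.014]), 53)
(array([ 0.3737, -0.2464,  0.0988]), array([0.014, 0.016, 0.013]), 51)
(array([ 0.3875, -0.0232,  0.0992]), array([0.016, 0.017, 0.007]), 47)
axis [ 0.49205  -0.141625  0.098675] [0.15802348 0.15807621 0.15806498 0.15797297] [  41.55600483  -48.54555877 -138.48160294  131.4392635 ]
handle [0.5138167  0.16782136 0.19469069] [0.10069087 0.03109245 0.02804001] 266
[[-0.99706236  0.07659404]
 [-0.07659404 -0.99706236]]
[0.1902432  0.19544368 0.19794657]
can [0.598 0.368 0.149]
hammerhead [0.502 0.49  0.022]
hamend [0.345 0.307 0.025]
pink1 [0.676 0.216 0.022]
pink2 [0.337 0.19  0.025]
open [ 0.388 -0.139  0.047]
lid [ 0.497 -0.039  0.099]
```

```bash
cat >> h.py <<'E'
AX=np.array([.492,-.1416]);A=np.radians(86.5)
YS=np.array([np.cos(A),np.sin(A),0]);XS=np.array([np.sin(A),-np.cos(A),0])
def go(p,jaw=None):
    """shift (tool axes, 25mm units) from here to p; turn about tool y (5deg units) to bring the jaw axis along jaw"""
    s=manip.state();w,x,y,z=s["tool_rot"];M=R.from_quat([x,y,z,w]).as_matrix()
    d=np.asarray(p)-s["tool_pos"];print("t",round(s["time"],2),"pos",s["tool_pos"].round(4),"F",np.round(s["contact_force"],1),"w",round(s["gripper_width"],2),"q",np.round(s["joint_pos"],2))
    print("tool axes x,y,z\n",M.T.round(3),"\nshift",(M.T@d/.025).round(2))
    if jaw is not None:
        l=M.T@np.asarray(jaw); a=np.degrees(np.arctan2(-l[2],l[0]));a=(a+90)%180-90;print("turn about y: %.2f units (or +-18/36)"%(a/5))
E
python3 - <<'E'
from h import *
a=np.radians(-48.5);p=[*(AX+.159*np.array([np.cos(a),np.sin(a)])),.3]
print(p);go(p,[np.cos(a),np.sin(a),0]);go(p,[-np.sin(a),np.cos(a),0])
E
```

```text
[np.float64(0.5973565876663023), np.float64(-0.2606839596054513), 0.3]
t 0.1 pos [0.2493 0.5725 0.2302] F [0.8 0.  0.7] w 1.0 q [ 1.04  0.05  1.61 -0.    1.48 -0.12]
tool axes x,y,z
 [[ 0.399  0.917 -0.002]
 [-0.001 -0.002 -1.   ]
 [-0.917  0.399  0.   ]] 
shift [-25.    -2.75 -26.07]
turn about y: -13.01 units (or +-18/36)
t 0.1 pos [0.2493 0.5725 0.2302] F [0.8 0.  0.7] w 1.0 q [ 1.04  0.05  1.61 -0.    1.48 -0.12]
tool axes x,y,z
 [[ 0.399  0.917 -0.002]
 [-0.001 -0.002 -1.   ]
 [-0.917  0.399  0.   ]] 
shift [-25.    -2.75 -26.07]
turn about y: 4.99 units (or +-18/36)
```

>>> drive_tool --motion '[[[0,-1,0],[0,1,0],-1],[[0,-1,0],[0,1,0],-1],[[0,-0.8,0],[0,1,0],-1],[[0,0,0],[0,1,0],-1],[[0,0,0],[0,1,0],-1]]'

```text
time: 0.6
tool_pos: [0.2497, 0.5732, 0.302]
tool_rot: [0.662, -0.662, -0.249, 0.249]
contact_force: [0.6, 0.2, -0.2]
gripper_width: 0.998
```

Run:
```python
from h import *
a=np.radians(-48.5);p=[*(AX+.159*np.array([np.cos(a),np.sin(a)])),.3]
go(p,[-np.sin(a),np.cos(a),0])
```

```text
t 0.6 pos [0.2497 0.5732 0.302 ] F [ 0.6  0.2 -0.2] w 1.0 q [1.04 0.02 1.53 0.   1.59 0.32]
tool axes x,y,z
 [[ 0.752  0.659  0.001]
 [ 0.001  0.001 -1.   ]
 [-0.659  0.752  0.   ]] 
shift [-11.54   0.06 -34.25]
turn about y: -0.05 units (or +-18/36)
```

>>> drive_tool --motion '[[[-0.34,0,-1],[0,0,0],-1],[[-0.34,0,-1],[0,0,0],-1],[[-0.34,0,-1],[0,0,0],-1],[[-0.34,0,-1],[0,0,0],-1],[[-0.34,0,-1],[0,0,0],-1],[[-0.34,0,-1],[0,0,0],-1],[[-0.34,0,-1],[0,0,0],-1],[[-0.34,0,-1],[0,0,0],-1],[[-0.34,0,-1],[0,0,0],-1],[[-0.34,0,-1],[0,0,0],-1],[[-0.34,0,-1],[0,0,0],-1],[[-0.34,0,-1],[0,0,0],-1]]'

```text
time: 1.8
tool_pos: [0.3718, 0.2795, 0.3008]
tool_rot: [-0.661, 0.661, 0.25, -0.251]
contact_force: [0.2, -0.4, -0.1]
gripper_width: 0.996
```

>>> drive_tool --motion '[[[-0.34,0,-1],[0,0,0],-1],[[-0.34,0,-1],[0,0,0],-1],[[-0.34,0,-1],[0,0,0],-1],[[-0.34,0,-1],[0,0,0],-1],[[-0.34,0,-1],[0,0,0],-1],[[-0.34,0,-1],[0,0,0],-1],[[-0.34,0,-1],[0,0,0],-1],[[-0.34,0,-1],[0,0,0],-1],[[-0.34,0,-1],[0,0,0],-1],[[-0.34,0,-1],[0,0,0],-1],[[-0.34,0,-1],[0,0,0],-1],[[-0.34,0,-1],[0,0,0],-1]]'

```text
time: 3.0
tool_pos: [0.494, -0.0127, 0.3008]
tool_rot: [0.662, -0.661, -0.25, 0.25]
contact_force: [-0.3, 0.4, 0.2]
gripper_width: 0.999
```

>>> drive_tool --motion '[[[-0.34,0,-1],[0,0,0],-1],[[-0.34,0,-1],[0,0,0],-1],[[-0.34,0,-1],[0,0,0],-1],[[-0.34,0,-1],[0,0,0],-1],[[-0.34,0,-1],[0,0,0],-1],[[-0.34,0,-1],[0,0,0],-1],[[-0.34,0,-1],[0,0,0],-1],[[-0.34,0,-1],[0,0,0],-1],[[-0.34,0,-1],[0,0,0],-1],[[-0.34,0,-1],[0,0,0],-1],[[0,0,0],[0,0,0],-0.3],[[0,0,0],[0,0,0],-0.3]]'

```text
time: 4.2
tool_pos: [0.5955, -0.2553, 0.3003]
tool_rot: [0.662, -0.661, -0.25, 0.25]
contact_force: [-0.1, -0.1, 0.0]
gripper_width: 0.691
```

Run:
```python
from h import *
a=np.radians(-48.5);p=[*(AX+.159*np.array([np.cos(a),np.sin(a)])),.065]
go(p,[-np.sin(a),np.cos(a),0])
im,P,K,T=grab("top")
cv2.imwrite("pics/top1.png",cv2.resize(im[150:360,180:480],None,fx=2,fy=2))
```

```text
t 4.2 pos [ 0.5955 -0.2553  0.3003] F [-0.1 -0.1  0. ] w 0.69 q [-0.52  0.08  1.47  0.    1.59 -1.24]
tool axes x,y,z
 [[ 0.75   0.662 -0.   ]
 [-0.002  0.001 -1.   ]
 [-0.662  0.75   0.002]] 
shift [-0.08  9.41 -0.23]
turn about y: -0.02 units (or +-18/36)
```

View pics/top1.png

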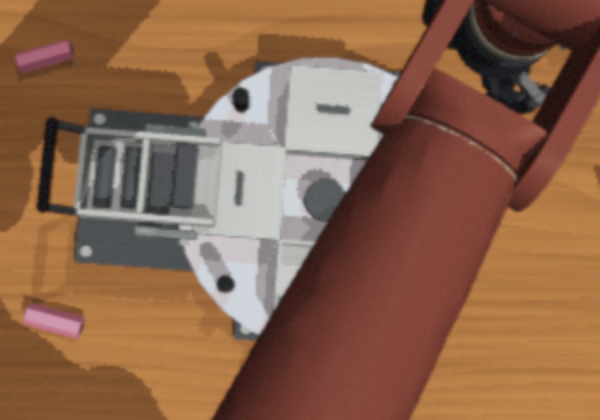

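The arm covers the target post in this view. The tray, at crop (45–215, 130–220), is untouched: the rods are in the rear bay and the hex bars in the front. I'll descend on the measured post position.

>>> drive_tool --motion '[[[-0.08,1,-0.23],[0,0,0],-0.3],[[0,1,0],[0,0,0],-0.3],[[0,1,0],[0,0,0],-0.3],[[0,1,0],[0,0,0],-0.3],[[0,1,0],[0,0,0],-0.3],[[0,1,0],[0,0,0],-0.3],[[0,1,0],[0,0,0],-0.3],[[0,1,0],[0,0,0],-0.3],[[0,0.8,0],[0,0,0],-0.3],[[0,0.6,0],[0,0,0],-0.3],[[0,0,0],[0,0,0],-0.3]]'

```text
time: 5.35
tool_pos: [0.5964, -0.2593, 0.0637]
tool_rot: [0.663, -0.66, -0.249, 0.252]
contact_force: [-0.3, 1.2, 0.1]
gripper_width: 0.648
```

>>> drive_tool --motion '[[[0,0,0],[0,0,0],1],[[0,0,0],[0,0,0],1],[[0,0,0],[0,0,0],1],[[0,0,0],[0,0,0],1],[[0,0,0],[0,0,0],1],[[0,0,0],[0,0,0],1]]'

```text
time: 5.95
tool_pos: [0.5993, -0.2614, 0.0685]
tool_rot: [-0.661, 0.662, 0.251, -0.25]
contact_force: [-0.1, 3.1, 6.9]
gripper_width: 0.242
```

Run:
```python
from h import *
a=np.radians(-48.5);p=[*(AX+.159*np.array([np.cos(a),np.sin(a)])),.065]
go(p,[-np.sin(a),np.cos(a),0])
```

```text
t 5.95 pos [ 0.5993 -0.2614  0.0685] F [-0.1  3.1  6.9] w 0.24 q [-0.53  0.26  1.66  0.    1.21 -1.25]
tool axes x,y,z
 [[ 0.749  0.662  0.001]
 [ 0.003 -0.001 -1.   ]
 [-0.662  0.749 -0.003]] 
shift [-0.04  0.14  0.07]
turn about y: -0.01 units (or +-18/36)
```

>>> drive_tool --motion '[[[-0.28,0,0.006],[0,0.5,0],1],[[-0.28,0,0.006],[0,0.5,0],1],[[-0.28,0,0.006],[0,0.5,0],1],[[-0.28,0,0.006],[0,0.5,0],1],[[-0.28,0,0.006],[0,0.5,0],1],[[-0.28,0,0.006],[0,0.5,0],1],[[-0.28,0,0.006],[0,0.5,0],1],[[-0.28,0,0.006],[0,0.5,0],1],[[-0.28,0,0.006],[0,0.5,0],1],[[-0.28,0,0.006],[0,0.5,0],1],[[-0.28,0,0.006],[0,0.5,0],1],[[-0.28,0,0.006],[0,0.5,0],1]]'

```text
time: 7.15
tool_pos: [0.5248, -0.2977, 0.0684]
tool_rot: [0.704, -0.704, -0.071, 0.069]
contact_force: [-0.2, 5.1, 7.5]
gripper_width: 0.236
```

Run:
```python
from h import *
a=np.radians(-78.5);p=[*(AX+.160*np.array([np.cos(a),np.sin(a)])),.065]
go(p,[-np.sin(a),np.cos(a),0])
```

```text
t 7.15 pos [ 0.5248 -0.2977  0.0684] F [-0.2  5.1  7.5] w 0.24 q [-0.64  0.15  1.79  0.    1.2  -0.84]
tool axes x,y,z
 [[ 0.98   0.197  0.003]
 [ 0.003  0.001 -1.   ]
 [-0.197  0.98   0.   ]] 
shift [-0.04  0.14 -0.02]
turn about y: -0.03 units (or +-18/36)
```

Tracking the arc well; continue the remaining 60°.

>>> drive_tool --motion '[[[-0.28,0,0.006],[0,0.5,0],1],[[-0.28,0,0.006],[0,0.5,0],1],[[-0.28,0,0.006],[0,0.5,0],1],[[-0.28,0,0.006],[0,0.5,0],1],[[-0.28,0,0.006],[0,0.5,0],1],[[-0.28,0,0.006],[0,0.5,0],1],[[-0.28,0,0.006],[0,0.5,0],1],[[-0.28,0,0.006],[0,0.5,0],1],[[-0.28,0,0.006],[0,0.5,0],1],[[-0.28,0,0.006],[0,0.5,0],1],[[-0.28,0,0.006],[0,0.5,0],1],[[-0.28,0,0.006],[0,0.5,0],1]]'

```text
time: 8.35
tool_pos: [0.4423, -0.292, 0.0684]
tool_rot: [0.699, -0.697, 0.113, -0.116]
contact_force: [2.3, 8.5, 9.7]
gripper_width: 0.24
```

>>> drive_tool --motion '[[[-0.28,0,0.006],[0,0.5,0],1],[[-0.28,0,0.006],[0,0.5,0],1],[[-0.28,0,0.006],[0,0.5,0],1],[[-0.28,0,0.006],[0,0.5,0],1],[[-0.28,0,0.006],[0,0.5,0],1],[[-0.28,0,0.006],[0,0.5,0],1],[[-0.28,0,0.006],[0,0.5,0],1],[[-0.28,0,0.006],[0,0.5,0],1],[[-0.28,0,0.006],[0,0.5,0],1],[[-0.28,0,0.006],[0,0.5,0],1],[[-0.28,0,0.006],[0,0.5,0],1],[[-0.28,0,0.006],[0,0.5,0],1]]'

```text
time: 9.55
tool_pos: [0.3741, -0.2462, 0.0684]
tool_rot: [0.646, -0.643, 0.289, -0.293]
contact_force: [8.0, 7.5, 5.5]
gripper_width: 0.24
```

Run:
```python
from h import *
a=np.radians(-138.5);p=[*(AX+.160*np.array([np.cos(a),np.sin(a)])),.065]
go(p,[-np.sin(a),np.cos(a),0])
```

```text
t 9.55 pos [ 0.3741 -0.2462  0.0684] F [8.  7.5 5.5] w 0.24 q [-0.75 -0.23  2.16  0.01  1.21  0.09]
tool axes x,y,z
 [[ 0.661 -0.751  0.003]
 [ 0.006  0.002 -1.   ]
 [ 0.751  0.661  0.006]] 
shift [-0.01  0.14 -0.1 ]
turn about y: -0.03 units (or +-18/36)
```

>>> drive_tool --motion '[[[0,0,0],[0,0,0],0.2],[[0,0,0],[0,0,0],-0.2],[[0,0,0],[0,0,0],-0.3],[[0,0,0],[0,0,0],-0.3],[[0,-0.5,0],[0,0,0],-0.3],[[0,-1,0],[0,0,0],-0.3],[[0,-1,0],[0,0,0],-0.3],[[0,-1,0],[0,0,0],-0.3],[[0,-1,0],[0,0,0],-0.3],[[0,-1,0],[0,0,0],-0.3],[[0,-1,0],[0,0,0],-0.3],[[0,-1,0],[0,0,0],-0.3]]'

```text
time: 10.75
tool_pos: [0.3715, -0.2472, 0.2559]
tool_rot: [-0.644, 0.645, -0.29, 0.291]
contact_force: [-0.6, -0.7, -0.6]
gripper_width: 0.649
```

>>> drive_tool --motion '[[[0,-1,0],[0,-1,0],-0.3],[[0,-1,0],[0,-1,0],-0.3],[[0,0,0],[0,-1,0],-0.3],[[0,0,0],[0,-1,0],-0.3],[[0,0,0],[0,-1,0],-0.3],[[0,0,0],[0,-1,0],-0.3],[[0,0,0],[0,-1,0],-0.3],[[0,0,0],[0,-1,0],-0.3],[[0,0,0],[0,-1,0],-0.3],[[0,0,0],[0,-1,0],-0.3],[[0,0,0],[0,-1,0],-0.3],[[0,0,0],[0,-1,0],-0.3]]'

```text
time: 11.95
tool_pos: [0.3715, -0.2471, 0.3048]
tool_rot: [-0.703, 0.704, 0.072, -0.072]
contact_force: [-0.3, 0.1, 0.3]
gripper_width: 0.65
```

Run:
```python
from h import *
p=np.array([*AX,.30])+.313*YS
print(p);go(p,YS)
im,P,K,T=grab("top")
cv2.imwrite("pics/top2.png",cv2.resize(im[150:360,180:480],None,fx=2,fy=2))
```

```text
[0.51110819 0.17081619 0.3       ]
t 11.95 pos [ 0.3715 -0.2471  0.3048] F [-0.3  0.1  0.3] w 0.65 q [-0.75 -0.43  1.91 -0.    1.66 -0.96]
tool axes x,y,z
 [[ 0.979  0.202  0.   ]
 [ 0.001 -0.001 -1.   ]
 [-0.202  0.979 -0.001]] 
shift [ 8.85  0.18 15.24]
turn about y: -14.97 units (or +-18/36)
```

View pics/top2.png

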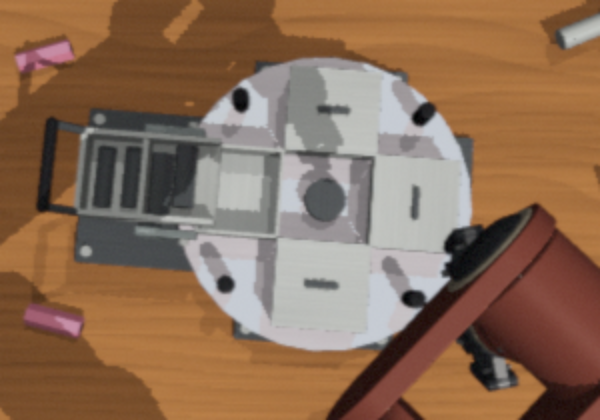

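The open bin now stands under the lip, at crop (250,190), and all four posts are back at their stop positions. Next I'll go above the handle.

>>> drive_tool --motion '[[[0.55,0,0.95],[0,0,0],-0.3],[[0.55,0,0.95],[0,0,0],-0.3],[[0.55,0,0.95],[0,0,0],-0.3],[[0.55,0,0.95],[0,0,0],-0.3],[[0.55,0,0.95],[0,0,0],-0.3],[[0.55,0,0.95],[0,0,0],-0.3],[[0.55,0,0.95],[0,0,0],-0.3],[[0.55,0,0.95],[0,0,0],-0.3],[[0.55,0,0.95],[0,0,0],-0.3],[[0.55,0,0.95],[0,0,0],-0.3],[[0.55,0,0.95],[0,0,0],-0.3],[[0.55,0,0.95],[0,0,0],-0.3]]'

```text
time: 13.2
tool_pos: [0.4769, 0.0661, 0.3047]
tool_rot: [-0.704, 0.704, 0.07, -0.07]
contact_force: [1.1, -0.0, 0.1]
gripper_width: 0.648
```

>>> drive_tool --motion '[[[0.55,0,0.95],[0,0,0],-0.3],[[0.55,0,0.95],[0,0,0],-0.3],[[0.55,0,0.95],[0,0,0],-0.3],[[0.55,0,0.95],[0,0,0],-0.3],[[0,0,0],[0,-1,0],-0.3],[[0,0,0],[0,-1,0],-0.3],[[0,0,0],[0,-1,0],-0.3],[[0,0,0],[0,-1,0],-0.3],[[0,0,0],[0,-1,0],-0.3],[[0,0,0],[0,-1,0],-0.3],[[0,0,0],[0,-1,0],-0.3],[[0,0,0],[0,-1,0],-0.3]]'

```text
time: 14.4
tool_pos: [0.5118, 0.169, 0.3046]
tool_rot: [-0.637, 0.637, 0.308, -0.307]
contact_force: [0.2, 0.2, -0.2]
gripper_width: 0.646
```

>>> drive_tool --motion '[[[0,0,0],[0,-1,0],-0.3],[[0,0,0],[0,-1,0],-0.3],[[0,0,0],[0,-1,0],-0.3],[[0,0,0],[0,-1,0],-0.3],[[0,0,0],[0,-1,0],-0.3],[[0,0,0],[0,-1,0],-0.3],[[0,0,0],[0,-1,0],-0.3]]'

```text
time: 15.1
tool_pos: [0.5117, 0.1689, 0.3046]
tool_rot: [-0.515, 0.515, 0.485, -0.485]
contact_force: [-0.1, -0.3, -0.3]
gripper_width: 0.651
```

Run:
```python
from h import *
p=np.array([*AX,.172])+.313*YS
print(p);go(p,YS)
im,P,K,T=grab("scene")
cv2.imwrite("pics/s2.png",cv2.resize(im[150:350,220:450],None,fx=3,fy=3))
s=(im.max(-1)<60)&(P[...,2]>.17)&(P[...,2]<.205)&(abs(P[...,1]-.17)<.02)&(abs(P[...,0]-.51)<.06)
q=P[s];print(q.mean(0),np.ptp(q,axis=0),len(q))
```

```text
[0.51110819 0.17081619 0.172     ]
t 15.1 pos [0.5117 0.1689 0.3046] F [-0.1 -0.3 -0.3] w 0.65 q [ 0.18 -0.19  1.72 -0.    1.61 -1.33]
tool axes x,y,z
 [[ 0.06   0.998  0.   ]
 [ 0.001 -0.    -1.   ]
 [-0.998  0.06  -0.001]] 
shift [0.07 5.3  0.03]
turn about y: 0.01 units (or +-18/36)
[0.52309107 0.17435988 0.19447914] [0.09822155 0.02458364 0.02506017] 142
```

View pics/s2.png

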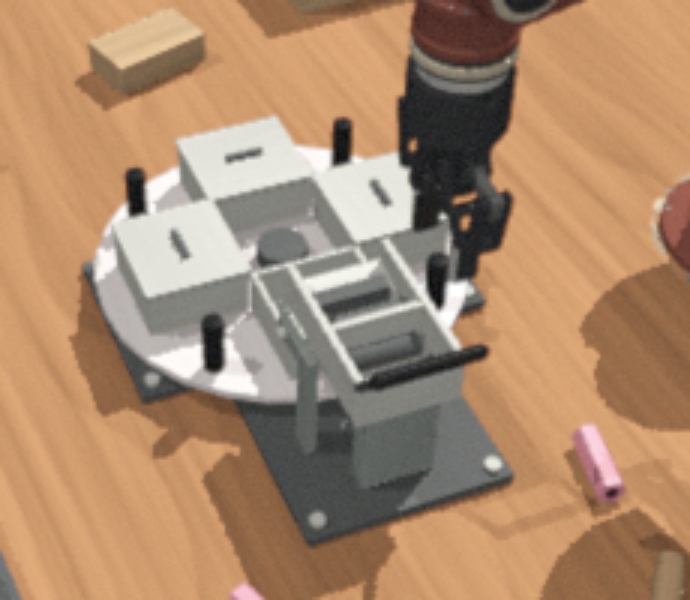

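The scene view shows the gripper above the handle, with the handle bar at crop (425,367). The rods and hex bars are still in their bays. Descend with a narrower opening.

>>> drive_tool --motion '[[[0.07,1,0],[0,0,0],0.1],[[0,1,0],[0,0,0],0.1],[[0,1,0],[0,0,0],0.1],[[0,0.8,0],[0,0,0],0.1],[[0,0.7,0],[0,0,0],0.1],[[0,0.5,0],[0,0,0],0.1],[[0,0.3,0],[0,0,0],0.1],[[0,0,0],[0,0,0],0.1]]'

```text
time: 15.95
tool_pos: [0.5114, 0.1707, 0.1705]
tool_rot: [0.516, -0.515, -0.484, 0.485]
contact_force: [-0.0, 0.7, -0.3]
gripper_width: 0.449
```

>>> drive_tool --motion '[[[0,0,0],[0,0,0],1],[[0,0,0],[0,0,0],1],[[0,0,0],[0,0,0],1],[[0,0,0],[0,0,0],1],[[0,0,0],[0,0,0],1],[[0,0,0],[0,0,0],1]]'

```text
time: 16.55
tool_pos: [0.5126, 0.1718, 0.1728]
tool_rot: [-0.515, 0.515, 0.486, -0.483]
contact_force: [0.7, 5.1, 3.4]
gripper_width: 0.141
```

Run:
```python
from h import *
p=np.array([*AX,.171])+.313*YS
go(p,YS)
# arc in station (y,z) units of 25mm -> tool x (=YS), tool y (=-z)
r=np.hypot(.148,.075);t0=np.arctan2(.075,.148);t=np.radians(np.arange(0,70,3.))
y=r*np.cos(t0+t)/.025;z=r*np.sin(t0+t)/.025
for a,b,c in zip(np.degrees(t[1:]),np.diff(y),-np.diff(z)):print(a,round(b,2),round(c,2))
```

```text
t 16.55 pos [0.5126 0.1718 0.1728] F [0.7 5.1 3.4] w 0.14 q [ 0.18 -0.11  1.87  0.    1.38 -1.32]
tool axes x,y,z
 [[ 0.062  0.998  0.002]
 [ 0.002  0.002 -1.   ]
 [-0.998  0.062 -0.002]] 
shift [-0.04  0.07  0.06]
turn about y: -0.01 units (or +-18/36)
3.0000000000000004 -0.17 -0.31
6.000000000000001 -0.18 -0.3
9.0 -0.2 -0.29
12.000000000000002 -0.21 -0.28
14.999999999999998 -0.23 -0.26
18.0 -0.24 -0.25
21.0 -0.25 -0.24
24.000000000000004 -0.26 -0.23
27.0 -0.28 -0.21
29.999999999999996 -0.29 -0.2
33.0 -0.3 -0.18
36.0 -0.3 -0.17
39.0 -0.31 -0.15
42.0 -0.32 -0.13
45.0 -0.33 -0.12
48.00000000000001 -0.33 -0.1
51.0 -0.34 -0.08
54.0 -0.34 -0.06
57.00000000000001 -0.34 -0.05
59.99999999999999 -0.35 -0.03
63.0 -0.35 -0.01
66.0 -0.35 0.01
69.0 -0.35 0.03
```

>>> drive_tool --motion '[[[-0.17,-0.31,0],[0,0,0],1],[[-0.18,-0.3,0],[0,0,0],1],[[-0.2,-0.29,0],[0,0,0],1],[[-0.21,-0.28,0],[0,0,0],1],[[-0.23,-0.26,0],[0,0,0],1],[[-0.24,-0.25,0],[0,0,0],1],[[-0.25,-0.24,0],[0,0,0],1],[[-0.26,-0.23,0],[0,0,0],1]]'

```text
time: 17.35
tool_pos: [0.5099, 0.1303, 0.2274]
tool_rot: [0.516, -0.514, -0.487, 0.482]
contact_force: [1.6, 11.5, 3.4]
gripper_width: 0.145
```

```bash
cat >> h.py <<'E'
def tilt(off=0):
    p=manip.state()["tool_pos"];y=(p[:2]-AX)@YS[:2]-.165;z=p[2]+.0187+off-.115
    print("tilt deg %.1f radius %.4f"%(np.degrees(np.arctan2(z,y))-26.87,np.hypot(y,z)))
E
python3 - <<'E'
from h import *
tilt();go([0,0,0])
E
```

```text
tilt deg 23.8 radius 0.1695
t 17.35 pos [0.5099 0.1303 0.2274] F [ 1.6 11.5  3.4] w 0.14 q [ 0.1  -0.19  1.85  0.01  1.48 -1.41]
tool axes x,y,z
 [[ 0.061  0.998  0.008]
 [ 0.003  0.008 -1.   ]
 [-0.998  0.061 -0.003]] 
shift [-6.51  8.99 20.07]
```

>>> drive_tool --motion '[[[-0.28,-0.21,0],[0,0,0],1],[[-0.29,-0.2,0],[0,0,0],1],[[-0.15,-0.09,0],[0,0,0],1],[[-0.15,-0.09,0],[0,0,0],1],[[-0.15,-0.08,0],[0,0,0],1],[[-0.15,-0.08,0],[0,0,0],1],[[-0.15,-0.07,0],[0,0,0],1],[[-0.16,-0.07,0],[0,0,0],1],[[-0.16,-0.06,0],[0,0,0],1],[[-0.16,-0.06,0],[0,0,0],1],[[-0.16,-0.06,0],[0,0,0],1],[[-0.16,-0.05,0],[0,0,0],1]]'

```text
time: 18.55
tool_pos: [0.5067, 0.0775, 0.2583]
tool_rot: [0.516, -0.514, -0.488, 0.482]
contact_force: [-4.6, 10.7, 15.7]
gripper_width: 0.14
```

>>> drive_tool --motion '[[[-0.16,-0.05,0],[0,0,0],1],[[-0.17,-0.05,0],[0,0,0],1],[[-0.17,-0.04,0],[0,0,0],1],[[-0.17,-0.04,0],[0,0,0],1],[[-0.17,-0.03,0],[0,0,0],1],[[-0.17,-0.03,0],[0,0,0],1],[[0,0,0],[0,0,0],1],[[0,0,0],[0,0,0],1],[[0,0,0],[0,0,0],1]]'

```text
time: 19.45
tool_pos: [0.505, 0.0508, 0.2639]
tool_rot: [-0.515, 0.515, 0.486, -0.483]
contact_force: [-5.2, 7.2, 14.3]
gripper_width: 0.141
```

Run:
```python
from h import *
tilt();go([0,0,0])
im,P,K,T=grab("scene")
cv2.imwrite("pics/s3.png",cv2.resize(im[150:350,220:450],None,fx=3,fy=3))
```

```text
tilt deg 53.7 radius 0.1698
t 19.45 pos [0.505  0.0508 0.2639] F [-5.2  7.2 14.3] w 0.14 q [-0.05 -0.25  1.84  0.    1.55 -1.56]
tool axes x,y,z
 [[ 0.061  0.998  0.004]
 [ 0.004  0.004 -1.   ]
 [-0.998  0.061 -0.004]] 
shift [-3.3  10.46 20.08]
```

View pics/s3.png

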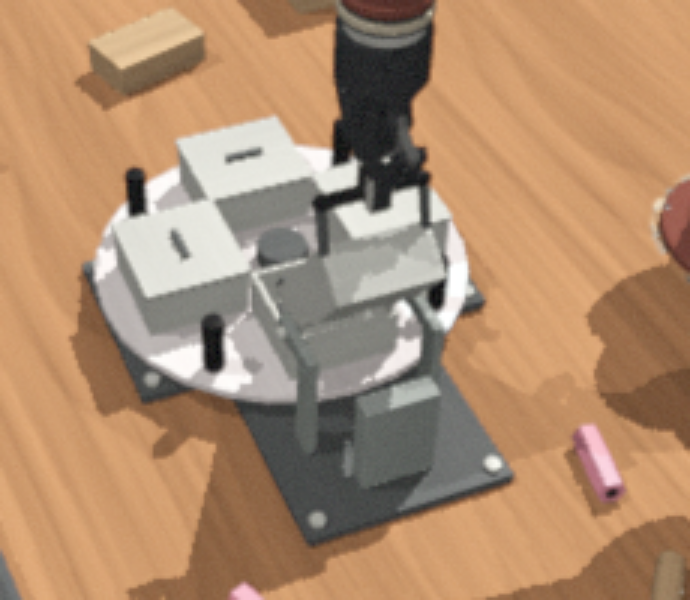

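Tilt is about 54° (0.94 rad), and the bars are hidden behind the tray. I'll go a little further, still well below 1.5 rad, to be sure they clear.

>>> drive_tool --motion '[[[-0.17,0.01,0],[0,0,0],1],[[-0.17,0.01,0],[0,0,0],1],[[-0.17,0.01,0],[0,0,0],1],[[-0.17,0.02,0],[0,0,0],1],[[-0.17,0.02,0],[0,0,0],1],[[-0.17,0.02,0],[0,0,0],1],[[-0.17,0.02,0],[0,0,0],1],[[0,0,0],[0,0,0],1],[[0,0,0],[0,0,0],1],[[0,0,0],[0,0,0],1],[[0,0,0],[0,0,0],1]]'

```text
time: 20.6
tool_pos: [0.503, 0.0186, 0.264]
tool_rot: [-0.513, 0.517, 0.485, -0.484]
contact_force: [-11.4, 1.1, 24.8]
gripper_width: 0.137
```

Run:
```python
from h import *
tilt();go([0,0,0])
p=manip.state()["tool_pos"];y=(p[:2]-AX)@YS[:2]-.165;z=p[2]+.0187-.115
r=np.hypot(y,z);a=np.arctan2(z,y);t=np.linspace(a,np.arctan2(.0765,.148),23)
rr=np.linspace(r,.166,23)
for i,(b,c) in enumerate(zip(np.diff(rr*np.cos(t))/.025,-np.diff(rr*np.sin(t))/.025)):print(i,round(b,2),round(c,2))
```

```text
tilt deg 64.6 radius 0.1678
t 20.6 pos [0.503  0.0186 0.264 ] F [-11.4   1.1  24.8] w 0.14 q [-0.11 -0.26  1.85 -0.    1.55 -1.62]
tool axes x,y,z
 [[ 0.062  0.998 -0.003]
 [ 0.004 -0.003 -1.   ]
 [-0.998  0.062 -0.005]] 
shift [-1.97 10.48 20.08]
0 0.34 0.0
1 0.34 0.02
2 0.34 0.04
3 0.34 0.05
4 0.33 0.07
5 0.33 0.09
6 0.32 0.11
7 0.32 0.12
8 0.31 0.14
9 0.3 0.15
10 0.3 0.17
11 0.29 0.18
12 0.28 0.2
13 0.27 0.21
14 0.25 0.22
15 0.24 0.24
16 0.23 0.25
17 0.22 0.26
18 0.2 0.27
19 0.19 0.28
20 0.17 0.29
21 0.16 0.3
```

>>> drive_tool --motion '[[[0.34,-0.06,0],[0,0,0],1],[[0.34,-0.05,0],[0,0,0],1],[[0.34,-0.04,0],[0,0,0],1],[[0.34,0.01,0],[0,0,0],1],[[0.33,0.07,0],[0,0,0],1],[[0.33,0.09,0],[0,0,0],1],[[0.32,0.11,0],[0,0,0],1],[[0.32,0.12,0],[0,0,0],1],[[0.31,0.14,0],[0,0,0],1],[[0.3,0.15,0],[0,0,0],1],[[0.3,0.17,0],[0,0,0],1],[[0.29,0.18,0],[0,0,0],1]]'

```text
time: 21.8
tool_pos: [0.5093, 0.1166, 0.2341]
tool_rot: [-0.515, 0.516, 0.485, -0.484]
contact_force: [5.6, 1.7, 0.3]
gripper_width: 0.138
```

>>> drive_tool --motion '[[[0.28,0.2,0],[0,0,0],1],[[0.27,0.21,0],[0,0,0],1],[[0.25,0.22,0],[0,0,0],1],[[0.24,0.24,0],[0,0,0],1],[[0.23,0.25,0],[0,0,0],1],[[0.22,0.26,0],[0,0,0],1],[[0.2,0.27,0],[0,0,0],1],[[0.1,0.14,0],[0,0,0],1],[[0.1,0.14,0],[0,0,0],1],[[0,0,0],[0,0,0],1]]'

```text
time: 22.8
tool_pos: [0.5117, 0.1634, 0.1849]
tool_rot: [-0.515, 0.515, 0.485, -0.484]
contact_force: [5.9, 0.4, 0.3]
gripper_width: 0.137
```

Run:
```python
from h import *
tilt();go([.5126,.1718,.1728])
```

```text
tilt deg 5.4 radius 0.1662
t 22.8 pos [0.5117 0.1634 0.1849] F [5.9 0.4 0.3] w 0.14 q [ 0.17 -0.13  1.86 -0.    1.4  -1.34]
tool axes x,y,z
 [[ 0.061  0.998 -0.001]
 [ 0.001 -0.001 -1.   ]
 [-0.998  0.061 -0.001]] 
shift [ 0.34  0.48 -0.01]
```

Lower the last bit gently, watching for the rest.

>>> drive_tool --motion '[[[0.09,0.13,0],[0,0,0],1],[[0.09,0.13,0],[0,0,0],1],[[0.09,0.13,0],[0,0,0],1],[[0.05,0.08,0],[0,0,0],1],[[0,0,0],[0,0,0],1]]'

```text
time: 23.3
tool_pos: [0.5123, 0.1706, 0.173]
tool_rot: [-0.515, 0.516, 0.484, -0.485]
contact_force: [7.4, -1.2, -1.3]
gripper_width: 0.138
```

Run:
```python
from h import *
tilt();go([.5126,.1718,.1728])
```

```text
tilt deg 0.5 radius 0.1666
t 23.3 pos [0.5123 0.1706 0.173 ] F [ 7.4 -1.2 -1.3] w 0.14 q [ 0.18 -0.11  1.87 -0.    1.38 -1.32]
tool axes x,y,z
 [[ 0.062  0.998 -0.002]
 [ 0.001 -0.002 -1.   ]
 [-0.998  0.062 -0.001]] 
shift [ 0.05  0.01 -0.01]
```

Back at the original height. Release slowly to the same narrow opening, rise, then clear the view towards +y.

>>> drive_tool --motion '[[[0,0,0],[0,0,0],0.6],[[0,0,0],[0,0,0],0.3],[[0,0,0],[0,0,0],0.1],[[0,0,0],[0,0,0],0.1],[[0,-0.3,0],[0,0,0],0.1],[[0,-1,0],[0,0,0],0.1],[[0,-1,0],[0,0,0],0.1],[[0,-1,0],[0,0,0],0.1],[[0,-1,0],[0,0,0],0.1],[[0,-1,0],[0,0,0],0.1],[[0,-1,0],[0,0,0],0.1],[[0,0,0],[0,0,0],0.1]]'

```text
time: 24.5
tool_pos: [0.5133, 0.1714, 0.3374]
tool_rot: [-0.514, 0.517, 0.487, -0.482]
contact_force: [1.1, -0.2, 0.0]
gripper_width: 0.45
```

>>> drive_tool --motion '[[[1,0,0.4],[0,0,0],0.1],[[1,0,0.4],[0,0,0],0.1],[[1,0,0.4],[0,0,0],0.1],[[1,0,0.4],[0,0,0],0.1],[[1,0,0.4],[0,0,0],0.1],[[1,0,0.4],[0,0,0],0.1],[[1,0,0.4],[0,0,0],0.1],[[1,0,0.4],[0,0,0],0.1],[[1,0,0.4],[0,0,0],0.1],[[0,0,0],[0,0,0],0.1]]'

```text
time: 25.5
tool_pos: [0.4343, 0.4032, 0.3305]
tool_rot: [0.515, -0.514, -0.485, 0.486]
contact_force: [0.3, 0.0, -0.4]
gripper_width: 0.451
```

Run:
```python
from h import *
im,P,K,T=grab("top")
cv2.imwrite("pics/top4.png",cv2.resize(im[170:330,190:420],None,fx=3,fy=3,interpolation=cv2.INTER_CUBIC))
im2,*_=grab("scene");cv2.imwrite("pics/s4.png",im2)
s=(im.max(-1)<60)&(P[...,2]>.17)&(P[...,2]<.21)&(abs(P[...,1]-.17)<.03)&(abs(P[...,0]-.51)<.06)
print("handle",P[s].mean(0),s.sum())
y=(P[...,:2]-AX)@YS[:2];x=(P[...,:2]-AX)@XS[:2]
b=(abs(x)<.045)&(y>.062)&(y<.13);print("bin heights",np.percentile(P[b][:,2],[5,25,50,75,95]))
s=(im.max(-1)<60)&(P[...,2]>.09)&(P[...,2]<.115)&(np.hypot(x,y)<.185)&(np.hypot(x,y)>.14)&(x<0.2)&(y<.125)
a=np.degrees(np.arctan2(P[s][:,1]-AX[1],P[s][:,0]-AX[0]));
for c in(41.5,-48.5,-138.5,131.5):
  k=abs((a-c+180)%360-180)<12;print(c,a[k].mean() if k.any() else None,k.sum())
```

```text
handle [0.51343311 0.16784552 0.19495033] 266
bin heights [0.04146122 0.04405998 0.06267192 0.07554418 0.13220927]
41.5 41.468112134444894 52
-48.5 -48.56906260545409 50
-138.5 -138.70966015027088 48
131.5 131.3609940712652 45
```

View pics/top4.png

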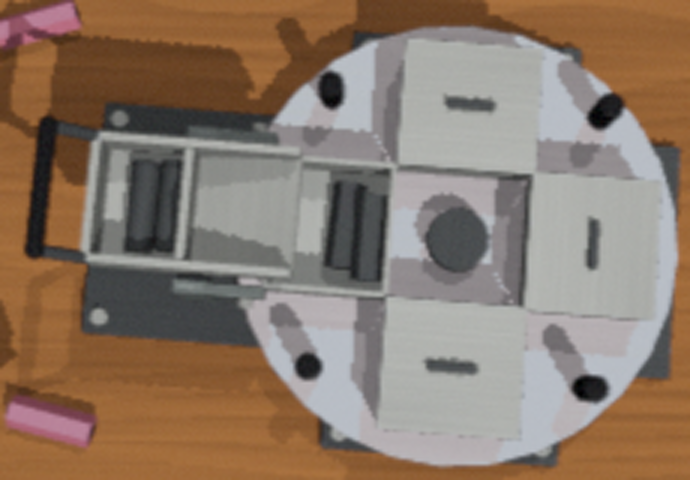

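View pics/s4.png

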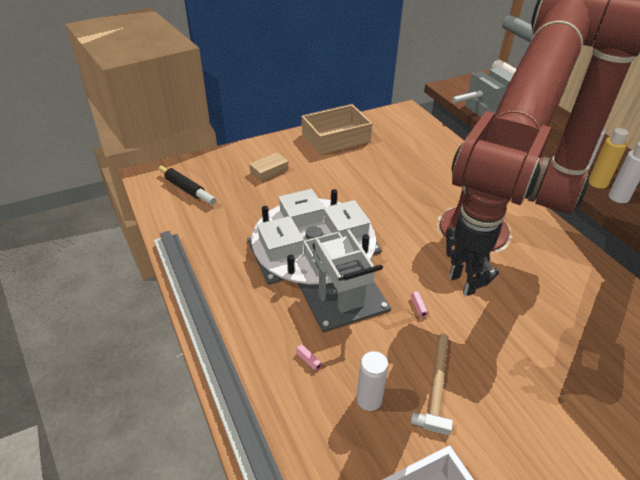

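The crop shows both hex bars lying in the open bin at (343,230) and (370,235). Both rods are in the rear bay at (142,203) and (167,203), and the front bay is empty. The scene view shows the tray down on its rest and the hammer, can and block where they were. Handing in.

```bash
python3 -c "
from plant import manip
print(manip.job_done())"
```

```text
the job is handed in; nothing more can be done
None
```

The job is done and handed in at about 26 s of the 72 s allowed. I gripped a post to turn the turntable a quarter turn clockwise, which brought the open bin under the tray's lip. I then lifted the handle to about 65° (1.13 rad), lowered it and let go.

**Last checks:**
- **Turntable:** it sits on its stop, with all four posts within about 0.2° of where they should be.
- **Bars and rods:** both hexagon bars lie in the open bin, both rods are in the rear bay, and the front bay is empty.
- **Tray:** the handle is back at its original height (0.195 m measured both before and after).
- **Bystanders:** the hammer, can and wood block look unmoved in the pictures; I did not measure their positions again.
- **Forces:** the highest wrist force I read was about 27 N, with the tray at full tilt, when the arm pressed slightly down on the handle. I eased that off on the way down.

No check failed or disagreed.

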